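# Clip the blade cover onto the vegetable slicer

### The job

Put the slicer away safely: pick up the orange blade cover by its grip, slide its two ears down into the slots of the green slicer head, and press it gently until both spring clips have snapped in over the ears and the cover sits flat on its seat. Never lean on it with more than about 30 N, let go of it at the end, and leave the other things on the worktop where they are.

Things in the scene. Friction and masses are not known exactly. Their poses are not given: they have to be found in the camera images.
- cover: Loose orange blade cover, 0.11 to 0.18 kg, at first flat on the worktop. Origin: centre of its underside; z up, y along its length; a half turn about z makes no difference. Plate 64 (x) by 96 (y) mm, 10 mm thick; at each y end a centred ear 20 mm wide in x, 10 mm thick, reaching to y = +-60 mm.
- cover_grip (a point): Middle of the top of the cover's grip, 40 mm above the cover's underside. The grip is an upright orange fin in the middle of the plate, 14 mm thick in x, 44 mm long in y, from z = 10 to 40 mm: pinch it across x, from above.
- slicer: Vegetable slicer, fixed to the worktop: white catch tray with a white sleeve at each y end, above it a green head on aluminium legs. 170 mm long in y, 100 mm in x. Origin: centre of its underside; z up, y along its length. The head is locked at a random height: its flat seat for the cover's underside lies 66 to 81 mm above the origin, not reported: feel for it.
- slot_left (a point): Centre of the slot at the slicer's +y end (slicer x = 0, y = 60 mm), at the seat's LOWEST possible height (66 mm); the true seat is 0 to 15 mm higher. Slot 23 mm wide in x (ear 20), y = 49 to 73 mm, open upward and inward, walls to 26 mm above the seat, the top 6 mm flared about 3 mm. The cover goes straight down, its origin over the slicer's, y axes parallel.
- slot_right (a point): The same for the slot at the -y end (y = -60 mm). Between the slot walls of the two ends are 99 mm for the 96 mm plate. Ears meet the clips about 20 mm above the seat; pushing both open takes 6 to 13 N in all, then 3 to 6 N of drag from about 11 mm above it; in the last 2 mm the clips snap in over the ears (the force drops), then it rises steeply on the rigid seat.
- clip_left (a joint): Spring clip (bent steel leaf, 14 mm wide) in the slot at the slicer's +y end: 0 m relaxed, pushed outward to about 0.005 as an ear passes, at most 0.009; back below 0.0022 once it has snapped in over the seated ear. About 500 N/m, 1 N preload.
- clip_right (a joint): The same clip in the slot at the slicer's -y end.
- canister: Bystander: green canister with wooden lid, 102x102x170 mm, origin at the centre of its underside.
- jar: Bystander: glass sugar jar with yellow lid, 88x88x190 mm, origin at the centre of its underside.
- mill: Bystander: dark wooden pepper mill, 58x58x160 mm, origin at the centre of its underside.
- salt: Bystander: salt shaker with grey cap, 44x44x90 mm, origin at the centre of its underside.
- bowl: Bystander: green cereal bowl, 140 mm across, 60 mm high, origin at the centre of its underside.
- cup: Bystander: speckled stoneware mug standing upside down, 95x132x113 mm with handle, origin at the centre of its underside.
Not all that is in view belongs to the job. Several things have the shape of the cover; the one meant has the colours described above.

How it is judged:
On the way, in this order (a step that is already met when the one before it is completed fails the run):
1. the cover is lifted clear of the worktop (height (world z) of cover above 0.05 m), for 0.1 s.
2. the ears are in the slots and have pushed both clips outward (value of joint each of clip_left, clip_right above 0.002 m and horizontal distance between cover and slicer below 0.006 m and angle between the y axis of cover and the y axis of slicer, either way round below 0.1 rad).
At the end, for the whole second after the job is handed in: The cover sits in the slicer head, centred within 5 mm, along it within 0.1 rad, flat within 0.03 rad, its underside 64 to 81.8 mm above the slicer's origin, both clips back within 2.2 mm of relaxed, over the ears; at rest and released (value of joint each of clip_left, clip_right below 0.0022 m and z of cover in the frame of slicer between 0.064 and 0.0818 m and horizontal distance between cover and slicer below 0.005 m and angle between the y axis of cover and the y axis of slicer, either way round below 0.1 rad and angle between cover's own z axis and vertical below 0.03 rad and linear speed of cover below 0.01 m/s); the robot touches nothing.
It fails at once if the cover is pressed on the slicer with more than 32 N (contact force between cover and slicer above 32 N).
It fails at once if the robot presses on the slicer itself with more than 32 N (contact force between the arm and slicer above 32 N).
It fails at once if another thing on the worktop is shoved more than 30 mm (distance of any of canister, jar, mill, salt, bowl, cup from where it was at the start of the episode above 0.03 m).
It fails at once if another thing on the worktop is knocked over (angle between any of canister, jar, mill, salt's own z axis and vertical above 0.4 rad).
It also fails if it takes over 56 s, if anything falls off the work surface, if the arm or the gripper's body presses on something with over 40 N, if the wrist force passes 120 N, or if a joint passes its speed limit or range.

### The arm

A 7-joint arm with a two-finger parallel gripper is mounted at the origin on the work surface; the furniture and walls round the work are solid. World frame = base frame: x ahead of the robot, y to its left, z up, the work surface at z = 0. Lengths are in m, angles in rad, forces in N, time in s.
With the tool pointing down it reaches from about 0.4 to 0.85 m from the base axis. Payload 10.4 kg.
Tool frame: the origin (TCP) lies between the finger pads; the fingertips stand tcp_to_tips ahead of it and the grasp point (between the pads) lies 8 mm behind it (tcp_to_tips is the distance from the TCP to the fingertips, in m); z points along the fingers, y is the line along which they close (so a half turn about z gives the same grasp; the last joint's range is limited). The gripper opens to 85 mm and grips with 20 to 120 N. Pads are 22 mm wide; open, the fingers measure 114 mm over their backs; the gripper's body (76 mm by 85 mm) begins 54 mm behind the grasp point. The pads swing forward as they close: fully open they stand 13 mm farther back than shut.
Start: joints at [1.154, 0.332, -0.065, 1.46, 0.022, 1.35, -0.088], TCP at [0.24, -0.577, 0.242] pointing down, gripper open.
Joint ranges: [-2.6, 2.6], [-0.5, 2.12], [-1.47, 1.34], [0.16, 2.42], [-1.27, 4.41], [0.06, 2.06], [-2.6, 2.6]. Speed limits (rad/s): [2.22, 2.22, 2.79, 2.79, 3.14, 3.14, 3.14].

### API

Orientations are given as a unit quaternion [x, y, z, w].
In Python, from workcell import * gives the robot as it stands.
- The arm moves only by the tool apply_moves, never from a script. Its argument "rows" is a list of rows, each an object of numbers: "x", "y", "z": the shift along the tool's x, y, z in mm; "ax", "ay", "az": the turn, a rotation vector about the tool's x, y, z in degrees; "gripper": the closure, from 0 (fully open) to 1 (shut). A call has 1 to 5 rows; each row shifts and turns the commanded pose from where the row before left it, along the tool's axes as they then stand; what a row does not reach is not made up. A row lasts 1/12 s, in which the tool goes at most 41.7 mm and 7.16 degrees, less where a joint would pass 70% of its speed; a pose out of reach is approached as far as the arm can. A call with a gripper value outside its range is refused whole. The fingers move at their own pace and stop on an object; "newtons" is the grip in N (left out, the last holds). Time passes only in rows, so rows that do not move let the fingers close. It gives the time, the measured TCP pose, the force, the opening and the grip force at its end, in the units of the state.
- get_obs(): the state, without advancing time (a new reading comes with each control period).
- camera(name): name is "scene" or "top" or "wrist"; returns a dict with "color" (420x560x3 uint8, red, green, blue), "fov_y" (degrees; the focal length in pixels is half the picture's height over the tangent of half this angle, whatever the lens; pixels are square), "cx", "cy" (the principal point, pixels), "k1" (the pictures are not rectified: a ray, as slopes to the right and down, at radius r is drawn at 1 + k1 r^2 times it, then the intrinsics apply), "rvec" (rotation vector, rad) and "tvec" (3), from world to camera coordinates, as OpenCV has them. Camera axes: x right, y down, z forward; pixel columns grow to the right and rows downward; lengths in m; the calibration is good to about 2 mm. A picture is of the moment at which its call begins. There is no depth.
- hand_in(): hands the job in; it is judged then, once.
The state is a dict: "clock": time; "joint_pos": joint angles; "joint_velocities": joint speeds; "tau": joint torques, N m; "position": TCP position; "ee_rot": TCP orientation; "ft_force": force on the tool from outside, world axes, zero at the start; "torque": the same for the moment, N m; "grip_width": opening from 0.0 (shut) to 1.0 (fully open); "grasp_force": force on a finger pad.
Only numpy, scipy, OpenCV 4.12 (cv2) and the standard library are available. Lean on these libraries where they do the work, as an engineer would, in place of code of your own. Each camera call takes 0.05 s, during which the arm holds its last target. There are 200 camera calls.

## Working session

There is one attempt and no reset: what is moved stays moved. The work goes in short steps, Python scripts to look and compute and a tool call to move; the robot and the scene stay as the last step left them, time stands still between calls to the robot, and variables do not carry over. Pictures are saved under pics/ and viewed, at most 10 in all, crops included, and the job is handed in when it is done.

Besides the shell and the picture viewer there is one more tool, called after "Request:" as a command line: name --argument value ..., lists and objects as JSON in quotes. apply_moves: Moves the arm, as the interface text tells. Its arguments: {"type":"object","properties":{"rows":{"type":"array","items":{"type":"object","properties":{"x":{"type":"number"},"y":{"type":"number"},"z":{"type":"number"},"ax":{"type":"number"},"ay":{"type":"number"},"az":{"type":"number"},"gripper":{"type":"number"}}}},"newtons":{"type":"number"}},"required":["rows"]}

```bash
mkdir -p pics
cat > h.py <<'E'
from workcell import *
import numpy as np, cv2
from scipy.spatial.transform import Rotation as R
def cam(n):
    c=camera(n); f=210/np.tan(np.radians(c["fov_y"])/2)
    c["K"]=np.array([[f,0,c["cx"]],[0,f,c["cy"]],[0,0,1.]]); c["D"]=np.array([c["k1"],0,0,0,0.])
    c["M"]=cv2.Rodrigues(np.array(c["rvec"],float))[0]; c["t"]=np.array(c["tvec"],float); return c
def save(c,fn): cv2.imwrite("pics/"+fn,cv2.cvtColor(c["color"],cv2.COLOR_RGB2BGR))
def px2w(c,uv,z):
    uv=np.array(uv,float).reshape(-1,1,2)
    n=cv2.undistortPoints(uv,c["K"],c["D"]).reshape(-1,2)
    d=np.c_[n,np.ones(len(n))]@c["M"]; o=-c["M"].T@c["t"]
    return o+d*((z-o[2])/d[:,2])[:,None]
def w2px(c,P): return cv2.projectPoints(np.array(P,float).reshape(-1,1,3),np.array(c["rvec"],float),c["t"],c["K"],c["D"])[0].reshape(-1,2)
E
python3 - <<'E'
from h import *
o=get_obs(); print({k:np.round(v,3) if not isinstance(v,str) else v for k,v in o.items()})
import workcell; print([k for k in dir(workcell) if not k.startswith('_')])
for n in ("scene","top","wrist"):
    c=cam(n); save(c,n+"0.png"); print(n,c["fov_y"],c["k1"],-c["M"].T@c["t"])
E
```

```text
{'clock': np.float64(0.0), 'joint_pos': array([ 1.154,  0.333, -0.065,  1.461,  0.022,  1.35 , -0.089]), 'joint_velocities': array([-0.001,  0.001,  0.001, -0.001,  0.   ,  0.   , -0.   ]), 'tau': array([-1.0000e-03, -6.2543e+01,  4.9000e-02, -3.9162e+01,  1.6000e-02,
        1.0000e-02,  0.0000e+00]), 'position': array([ 0.24 , -0.577,  0.241]), 'ee_rot': array([ 0.981,  0.196, -0.   , -0.001]), 'ft_force': array([ 0.538, -0.027, -0.409]), 'torque': array([-0.033, -0.   , -0.059]), 'grasp_force': np.float64(0.0), 'grip_width': np.float64(0.998)}
['MotionError', 'camera', 'get_obs', 'hand_in', 'tcp_to_tips']
scene 43.05822115952611 -0.05516577371489832 [-1.0316427  -0.68476977  0.90569549]
top 52.280348588972764 -0.05951609896099213 [ 0.26492295 -0.00175037  1.50566151]
wrist 70.24449974568762 -0.0019818546906745144 [ 0.3183929  -0.5444393   0.37452807]
```

View pics/top0.png

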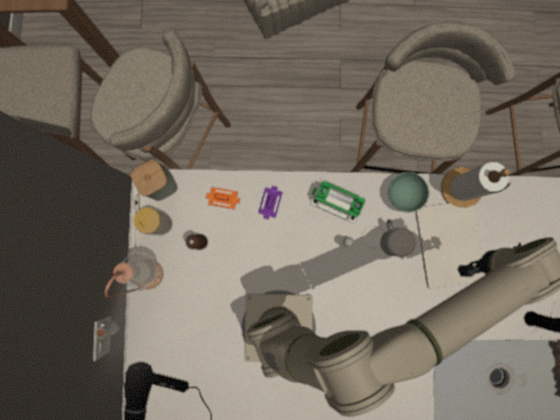

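View pics/scene0.png

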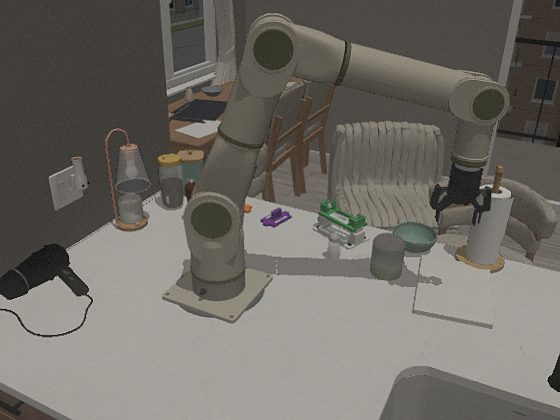

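The top view shows the orange cover at about (223,198), a purple decoy at (271,202), the green slicer head at (337,200), the bowl at (409,193) and the arm on the right. I'll zoom in on the work area and segment it by colour.

Run:
```python
from h import *
c=cam("top"); im=c["color"]
cr=cv2.resize(im[165:255,175:375],None,fx=4,fy=4,interpolation=cv2.INTER_CUBIC)
cv2.imwrite("pics/crop1.png",cv2.cvtColor(cr,cv2.COLOR_RGB2BGR))
hsv=cv2.cvtColor(im,cv2.COLOR_RGB2HSV)
def seg(lo,hi,box,name,z):
    m=cv2.inRange(hsv,lo,hi); k=np.zeros_like(m); u0,v0,u1,v1=box; k[v0:v1,u0:u1]=m[v0:v1,u0:u1]
    v,u=np.nonzero(k); P=px2w(c,np.c_[u,v],z)[:,:2]
    r=cv2.minAreaRect(P.astype(np.float32)*1000); print(name,len(u),u.mean(),v.mean(),P.mean(0),r)
    w,V=np.linalg.eigh(np.cov(P.T)); print(np.degrees(np.arctan2(V[1,1],V[0,1])))
seg((2,150,120),(18,255,255),(195,175,250,220),"cover",.01)
seg((50,120,60),(80,255,255),(300,170,372,230),"slicer",.095)
print(tcp_to_tips() if callable(tcp_to_tips) else tcp_to_tips)
```

```text
cover 333 222.65765765765767 197.7057057057057 [0.44688161 0.20159818] ((447.0835876464844, 202.01976013183594), (112.92143249511719, 58.230777740478516), 82.05632019042969)
81.53022776523139
slicer 380 339.2315789473684 198.56578947368422 [ 0.44083326 -0.19741498] ((442.132080078125, -192.243408203125), (166.29200744628906, 67.40682983398438), 66.7823715209961)
67.68426166621298
0.011
```

View pics/crop1.png

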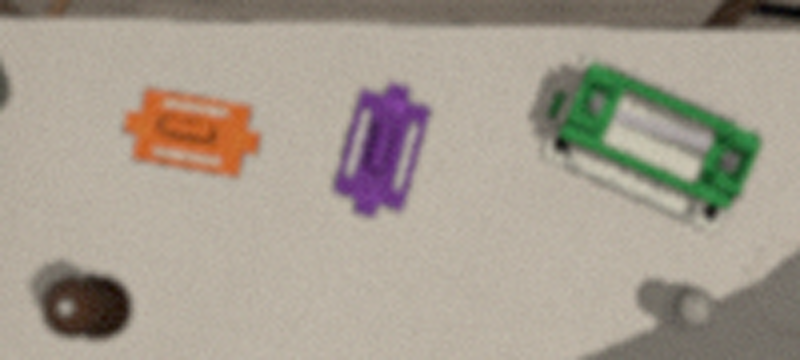

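```bash
cat >> h.py <<'E'
def plan(x,y,z,tx=None,n=None):
    "equal rows (tool mm/deg) to TCP x,y,z with tool-x heading tx deg, tool down"
    o=get_obs(); Q=R.from_quat(o["ee_rot"]).as_matrix(); p=np.array(o["position"])
    h=np.degrees(np.arctan2(Q[1,0],Q[0,0])); tx=h if tx is None else tx
    w=-(tx-h); D=Q.T@(np.array([x,y,z])-p)*1000
    n=n or int(np.ceil(max(np.linalg.norm(D)/38,abs(w)/6.8)))
    S=sum(R.from_euler('z',k*w/n,degrees=True).as_matrix() for k in range(n))
    tilt=np.degrees(np.arccos(-Q[2,2]))
    print("pos",p.round(4),"head %.2f tilt %.2f"%(h,tilt),"n",n,"row",np.linalg.solve(S,D).round(2),"az %.2f"%(w/n))
E
python3 - <<'E'
from h import *
plan(.409,-.271,.30,67)
c=cam("wrist"); print(c["M"])
E
```

```text
pos [ 0.2397 -0.577   0.2418] head 22.56 tilt 0.05 n 10 row [ 34.   -11.37  -5.8 ] az -4.44
[[ 0.38359585 -0.92349983 -0.00151074]
 [-0.871345   -0.36247321  0.33071296]
 [-0.30596097 -0.12554374 -0.94373018]]
```

Run:
```python
from h import *
plan(.430,-.215,.30,67,n=10)
```

```text
pos [ 0.2397 -0.577   0.242 ] head 22.56 tilt 0.03 n 10 row [ 39.47 -14.15  -5.79] az -4.44
```

Request:
apply_moves --rows '[{"x": 38, "y": -13.5, "z": -6, "az": -4.4}, {"x": 38, "y": -13.5, "z": -6, "az": -4.4}, {"x": 38, "y": -13.5, "z": -6, "az": -4.4}, {"x": 38, "y": -13.5, "z": -6, "az": -4.4}, {"x": 38, "y": -13.5, "z": -6, "az": -4.4}]'

```text
invalid input at $.rows[0]: expected keys x, y, z, ax, ay, az, gripper
```

Request:
apply_moves --rows '[{"x": 38, "y": -13.5, "z": -6, "az": -4.4}, {"x": 38, "y": -13.5, "z": -6, "az": -4.4}, {"x": 38, "y": -13.5, "z": -6, "az": -4.4}, {"x": 38, "y": -13.5, "z": -6, "az": -4.4}, {"x": 38, "y": -13.5, "z": -6, "az": -4.4}]'

```text
invalid input at $.rows[0]: expected keys x, y, z, ax, ay, az, gripper
```

Request:
apply_moves --rows '[{"x": 0}, {"x": 0}, {"x": 0}]'

```text
invalid input at $.rows[0]: expected keys x, y, z, ax, ay, az, gripper
```

Run:
```python
from h import *
plan(.430,-.215,.30,67)
c=cam("wrist"); save(c,"w1.png")
```

```text
pos [ 0.2397 -0.577   0.242 ] head 22.56 tilt 0.03 n 11 row [ 35.93 -12.74  -5.26] az -4.04
```

View pics/w1.png

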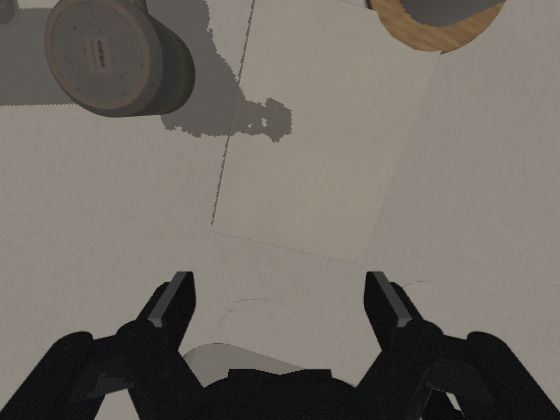

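The moves were refused because every row needs all seven keys, so this wrist picture is from the start pose. It shows the mug at about (100,50), the board and the fingers, but not the slicer.

Request:
apply_moves --rows '[{"x": 38, "y": -13.5, "z": -6, "ax": 0, "ay": 0, "az": -4.4, "gripper": 0}, {"x": 38, "y": -13.5, "z": -6, "ax": 0, "ay": 0, "az": -4.4, "gripper": 0}, {"x": 38, "y": -13.5, "z": -6, "ax": 0, "ay": 0, "az": -4.4, "gripper": 0}, {"x": 38, "y": -13.5, "z": -6, "ax": 0, "ay": 0, "az": -4.4, "gripper": 0}, {"x": 38, "y": -13.5, "z": -6, "ax": 0, "ay": 0, "az": -4.4, "gripper": 0}]'

```text
clock: 0.72
position: [0.3674, -0.4199, 0.2725]
ee_rot: [0.925, 0.381, 0.0, 0.0]
ft_force: [-0.3, -0.1, 0.8]
grip_width: 1.0
grasp_force: 0.0
```

Request:
apply_moves --rows '[{"x": 38, "y": -13.5, "z": -6, "ax": 0, "ay": 0, "az": -4.4, "gripper": 0}, {"x": 38, "y": -13.5, "z": -6, "ax": 0, "ay": 0, "az": -4.4, "gripper": 0}, {"x": 38, "y": -13.5, "z": -6, "ax": 0, "ay": 0, "az": -4.4, "gripper": 0}, {"x": 38, "y": -13.5, "z": -6, "ax": 0, "ay": 0, "az": -4.4, "gripper": 0}, {"x": 38, "y": -13.5, "z": -6, "ax": 0, "ay": 0, "az": -4.4, "gripper": 0}]'

```text
clock: 1.13
position: [0.4255, -0.2278, 0.3025]
ee_rot: [0.835, 0.551, 0.0, 0.0]
ft_force: [0.9, 0.5, 0.2]
grip_width: 0.994
grasp_force: 0.0
```

Request:
apply_moves --rows '[{"x": 0, "y": 0, "z": 0, "ax": 0, "ay": 0, "az": 0, "gripper": 0}, {"x": 0, "y": 0, "z": 0, "ax": 0, "ay": 0, "az": 0, "gripper": 0}]'

```text
clock: 1.3
position: [0.4259, -0.2278, 0.3032]
ee_rot: [0.835, 0.551, 0.0, 0.001]
ft_force: [0.9, -0.7, 0.6]
grip_width: 0.997
grasp_force: 0.0
```

Run:
```python
from h import *
plan(.430,-.215,.30,67)
c=cam("wrist"); save(c,"w2.png")
```

```text
pos [ 0.4259 -0.2278  0.3032] head 66.82 tilt 0.11 n 1 row [13.4  -1.26  3.15] az -0.18
```

View pics/w2.png

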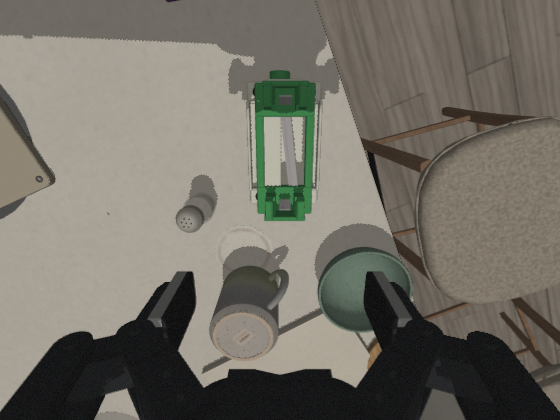

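Wrist view: the slicer is upright in the picture, its head spanning about (255-315, 80-220), with dark slots near (285,99) and (284,203). The mug is at (245,320), the bowl at (365,290) and the salt at (190,217). Next is a second view with more parallax, plus enlarged crops.

Run:
```python
from h import *
import pickle
c=cam("wrist"); pickle.dump({k:np.array(v) for k,v in c.items()},open("v1.pkl","wb"))
plan(.455,-.10,.28,67,n=4)
```

```text
pos [ 0.4247 -0.2307  0.3023] head 66.48 tilt 0.03 n 4 row [33.02 -5.99  5.55] az -0.13
```

Request:
apply_moves --rows '[{"x": 30, "y": -6, "z": 5, "ax": 0, "ay": 0, "az": 0, "gripper": 0}, {"x": 30, "y": -6, "z": 5, "ax": 0, "ay": 0, "az": 0, "gripper": 0}, {"x": 30, "y": -6, "z": 5, "ax": 0, "ay": 0, "az": 0, "gripper": 0}, {"x": 30, "y": -6, "z": 5, "ax": 0, "ay": 0, "az": 0, "gripper": 0}, {"x": 0, "y": 0, "z": 0, "ax": 0, "ay": 0, "az": 0, "gripper": 0}]'

```text
clock: 1.82
position: [0.4514, -0.1057, 0.2814]
ee_rot: [0.835, 0.551, 0.0, -0.001]
ft_force: [0.1, -0.5, 0.5]
grip_width: 0.999
grasp_force: 0.0
```

Request:
apply_moves --rows '[{"x": 0, "y": 0, "z": 0, "ax": 0, "ay": 0, "az": 0, "gripper": 0}, {"x": 0, "y": 0, "z": 0, "ax": 0, "ay": 0, "az": 0, "gripper": 0}]'

```text
clock: 1.98
position: [0.4505, -0.1121, 0.2821]
ee_rot: [0.837, 0.548, -0.0, -0.0]
ft_force: [0.1, -0.6, 0.3]
grip_width: 0.999
grasp_force: 0.0
```

Run:
```python
from h import *
import pickle
c=cam("wrist"); pickle.dump({k:np.array(v) for k,v in c.items()},open("v2.pkl","wb"))
a=pickle.load(open("v1.pkl","rb"))
hsv=cv2.cvtColor(c["color"],cv2.COLOR_RGB2HSV)
m=cv2.inRange(hsv,(50,130,50),(80,255,255)); n,l,s,ce=cv2.connectedComponentsWithStats(m); i=1+np.argmax(s[1:,4]); x,y,w,h=s[i,:4]; print(s[i],ce[i])
x0=int(x+w/2-50); y0=int(y+h/2-90)
A=a["color"][60:240,235:335]; B=c["color"][max(y0,0):max(y0,0)+180,x0:x0+100]; print(x0,y0)
J=np.hstack([cv2.resize(q,(330,594),interpolation=cv2.INTER_CUBIC) for q in (A,B)])
cv2.imwrite("pics/crop2.png",cv2.cvtColor(J,cv2.COLOR_RGB2BGR))
```

```text
[ 276  185   57  125 2110] [306.83127962 252.20236967]
254 157
```

View pics/crop2.png

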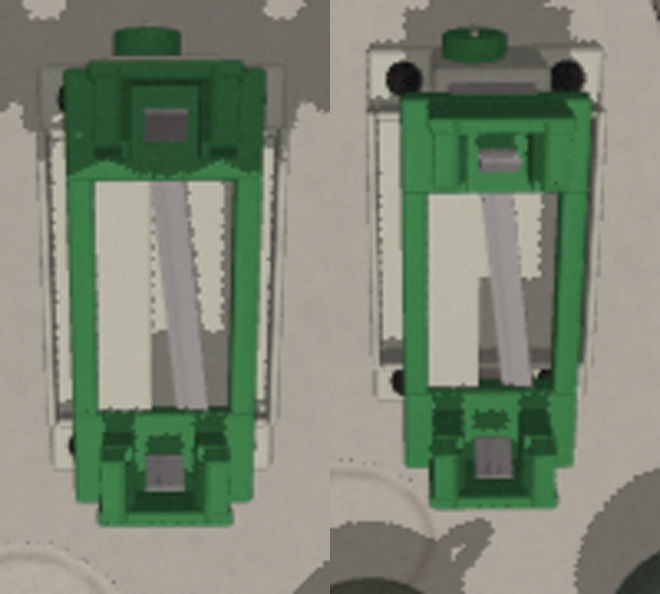

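Both crops show the head's window, the seat frame. Its corners are at (93,181)/(234,181)/(96,410)/(231,408) on the left and (97,193)/(226,193)/(97,387)/(223,387) on the right. The steel clips sit centred at the two ends. I'll triangulate these.

Run:
```python
from h import *
import pickle
V=[pickle.load(open(f"v{i}.pkl","rb")) for i in (1,2)]
a=np.array([(93,181),(234,181),(231,408),(96,410),(165,125),(165,472),(98,523),(233,523)])/3.3+(235,60)
b=np.array([(97,193),(226,193),(223,387),(97,387),(170,160),(164,457),(101,507),(227,507)])/3.3+(254,157)
N=[cv2.undistortPoints(p.reshape(-1,1,2),v["K"],v["D"]).reshape(-1,2) for p,v in zip((a,b),V)]
P=[np.c_[v["M"],v["t"]] for v in V]
X=cv2.triangulatePoints(P[0],P[1],N[0].T,N[1].T); X=(X[:3]/X[3]).T; print((X*1000).round(1))
W=X[:4]; print("centre",W.mean(0)); d=W[0]+W[1]-W[2]-W[3]; print("yaw",np.degrees(np.arctan2(d[1],d[0])), "len",np.linalg.norm(d)/2,"wid",np.linalg.norm(W[0]+W[3]-W[1]-W[2])/2)
for v,p in zip(V,(a,b)):
  for z in (.07,.08):
    w=px2w(v,p[:6],z); d=w[0]+w[1]-w[2]-w[3]; e=w[4]-w[5]
    print(z,w[:4].mean(0)[:2],np.degrees(np.arctan2(d[1],d[0])),np.linalg.norm(d)/2, w[4:6].mean(0)[:2],np.degrees(np.arctan2(e[1],e[0])))
plan(.432,.15,.25,82)
```

```text
[[ 437.8 -152.1   67.6]
 [ 483.  -171.8   67.1]
 [ 451.9 -248.1   68.9]
 [ 404.5 -228.9   67. ]
 [ 468.4 -145.5   83.8]
 [ 421.2 -255.9   88.5]
 [ 391.8 -261.8   96.6]
 [ 436.9 -281.4   96.4]]
centre [ 0.44431235 -0.20020632  0.06763431]
yaw 67.13185587262242 len 0.08305215459050369 wid 0.05022506963962471
0.07 [ 0.4445553  -0.19997307] 66.92194561093817 0.08265363847189003 [ 0.44376011 -0.20326425] 66.95693024903325
0.08 [ 0.44494946 -0.19865049] 66.92194561093815 0.08039223109378943 [ 0.44417603 -0.20185163] 66.95693024903328
0.07 [ 0.44446145 -0.1990789 ] 67.49188461740647 0.0826895355489439 [ 0.44288407 -0.20930022] 66.97194909885283
0.08 [ 0.4456292  -0.19429957] 67.49188461740643 0.080292562740851 [ 0.44409754 -0.20422459] 66.97194909885283
pos [ 0.4505 -0.1123  0.2821] head 66.38 tilt 0.02 n 7 row [ 35.19 -13.47   4.59] az -2.23
```

Request:
apply_moves --rows '[{"x": 35, "y": -13.5, "z": 4.5, "ax": 0, "ay": 0, "az": -2.2, "gripper": 0}, {"x": 35, "y": -13.5, "z": 4.5, "ax": 0, "ay": 0, "az": -2.2, "gripper": 0}, {"x": 35, "y": -13.5, "z": 4.5, "ax": 0, "ay": 0, "az": -2.2, "gripper": 0}, {"x": 35, "y": -13.5, "z": 4.5, "ax": 0, "ay": 0, "az": -2.2, "gripper": 0}, {"x": 35, "y": -13.5, "z": 4.5, "ax": 0, "ay": 0, "az": -2.2, "gripper": 0}]'

```text
clock: 2.45
position: [0.4442, 0.0768, 0.2598]
ee_rot: [0.78, 0.626, 0.0, 0.0]
ft_force: [0.7, -0.0, -0.1]
grip_width: 0.998
grasp_force: 0.0
```

Request:
apply_moves --rows '[{"x": 35, "y": -13.5, "z": 4.5, "ax": 0, "ay": 0, "az": -2.2, "gripper": 0}, {"x": 35, "y": -13.5, "z": 4.5, "ax": 0, "ay": 0, "az": -2.2, "gripper": 0}, {"x": 0, "y": 0, "z": 0, "ax": 0, "ay": 0, "az": 0, "gripper": 0}, {"x": 0, "y": 0, "z": 0, "ax": 0, "ay": 0, "az": 0, "gripper": 0}, {"x": 0, "y": 0, "z": 0, "ax": 0, "ay": 0, "az": 0, "gripper": 0}]'

```text
clock: 2.87
position: [0.432, 0.1492, 0.2508]
ee_rot: [0.756, 0.655, -0.0, 0.0]
ft_force: [1.0, -0.9, -0.2]
grip_width: 1.0
grasp_force: 0.0
```

Run:
```python
from h import *
c=cam("wrist"); save(c,"w3.png")
hsv=cv2.cvtColor(c["color"],cv2.COLOR_RGB2HSV)
m=cv2.inRange(hsv,(2,150,60),(18,255,255)); n,l,s,ce=cv2.connectedComponentsWithStats(m); i=1+np.argmax(s[1:,4]); print(s[i],ce[i])
v,u=np.nonzero(l==i); P=px2w(c,np.c_[u,v],.010)[:,:2]
r=cv2.minAreaRect(P.astype(np.float32)*1000); print(r)
o=get_obs(); print(o["position"],R.from_quat(o["ee_rot"]).as_euler('ZYX',degrees=True))
plan(.447,.202,.15,82)
```

```text
[ 259   78   54  102 3927] [285.13929208 128.21212121]
((446.6632080078125, 205.25071716308594), (118.32183074951172, 62.66646194458008), 81.60491943359375)
[0.43209962 0.1488674  0.25077904] [ 8.17643673e+01  1.38829248e-02 -1.79998181e+02]
pos [0.4321 0.1489 0.2508] head 81.76 tilt 0.01 n 4 row [13.68  1.81 25.19] az -0.06
```

View pics/w3.png

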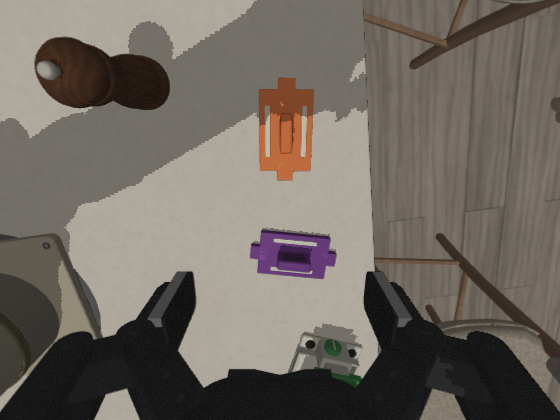

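The cover spans (259-313, 78-180) and its fin is at (286,133). The measured size, 118 x 63 mm, matches the real 120 x 64. The purple decoy is at (293,257) and the mill at (100,75), both clear of the grasp. Next I move above the cover.

Request:
apply_moves --rows '[{"x": 14.4, "y": 1.6, "z": 32, "ax": 0, "ay": 0, "az": 0, "gripper": 0}, {"x": 14.4, "y": 1.6, "z": 32, "ax": 0, "ay": 0, "az": 0, "gripper": 0}, {"x": 14.4, "y": 1.6, "z": 32, "ax": 0, "ay": 0, "az": 0, "gripper": 0}, {"x": 14.4, "y": 1.6, "z": 32, "ax": 0, "ay": 0, "az": 0, "gripper": 0}, {"x": 0, "y": 0, "z": 0, "ax": 0, "ay": 0, "az": 0, "gripper": 0}]'

```text
clock: 3.33
position: [0.4437, 0.206, 0.1172]
ee_rot: [0.755, 0.655, -0.003, -0.002]
ft_force: [-2.6, -0.8, -0.2]
grip_width: 1.003
grasp_force: 0.0
```

Request:
apply_moves --rows '[{"x": 0, "y": 0, "z": 0, "ax": 0, "ay": 0, "az": 0, "gripper": 0}, {"x": 0, "y": 0, "z": 0, "ax": 0, "ay": 0, "az": 0, "gripper": 0}]'

```text
clock: 3.5
position: [0.4468, 0.2058, 0.124]
ee_rot: [0.756, 0.655, 0.0, 0.0]
ft_force: [0.2, -0.1, -0.0]
grip_width: 1.001
grasp_force: 0.0
```

Run:
```python
from h import *
plan(.4466,.2048,.026,81.6)
c=cam("wrist")
hsv=cv2.cvtColor(c["color"],cv2.COLOR_RGB2HSV)
m=cv2.inRange(hsv,(2,150,50),(18,255,255)); n,l,s,ce=cv2.connectedComponentsWithStats(m); i=1+np.argmax(s[1:,4]); print(s[i],ce[i])
v,u=np.nonzero(l==i); P=px2w(c,np.c_[u,v],.010)[:,:2]
print(cv2.minAreaRect(P.astype(np.float32)*1000))
```

```text
pos [0.4468 0.2058 0.124 ] head 81.85 tilt 0.05 n 3 row [-0.34 -0.04 32.65] az 0.08
[ 243  141   76  131 7128] [279.7944725  204.93532548]
((446.88555908203125, 205.10211181640625), (119.93714141845703, 63.08325958251953), 81.28323364257812)
```

Request:
apply_moves --rows '[{"x": -0.7, "y": 0, "z": 28, "ax": 0, "ay": 0, "az": 0.3, "gripper": 0}, {"x": 0, "y": 0, "z": 28, "ax": 0, "ay": 0, "az": 0, "gripper": 0}, {"x": 0, "y": 0, "z": 22, "ax": 0, "ay": 0, "az": 0, "gripper": 0}, {"x": 0, "y": 0, "z": 14, "ax": 0, "ay": 0, "az": 0, "gripper": 0}, {"x": 0, "y": 0, "z": 5, "ax": 0, "ay": 0, "az": 0, "gripper": 0}]'

```text
clock: 3.97
position: [0.4459, 0.205, 0.0254]
ee_rot: [0.757, 0.653, -0.0, 0.0]
ft_force: [0.9, 0.4, 0.1]
grip_width: 0.999
grasp_force: 0.0
```

Request:
apply_moves --newtons 50 --rows '[{"x": 0, "y": 0, "z": 0, "ax": 0, "ay": 0, "az": 0, "gripper": 0}, {"x": 0, "y": 0, "z": 0, "ax": 0, "ay": 0, "az": 0, "gripper": 0}]'

```text
clock: 4.13
position: [0.4467, 0.2063, 0.0272]
ee_rot: [0.757, 0.654, 0.001, 0.001]
ft_force: [0.5, -0.5, -0.3]
grip_width: 1.0
grasp_force: 0.0
```

Request:
apply_moves --newtons 50 --rows '[{"x": 0, "y": 0, "z": 0, "ax": 0, "ay": 0, "az": 0, "gripper": 1}, {"x": 0, "y": 0, "z": 0, "ax": 0, "ay": 0, "az": 0, "gripper": 1}, {"x": 0, "y": 0, "z": 0, "ax": 0, "ay": 0, "az": 0, "gripper": 1}, {"x": 0, "y": 0, "z": 0, "ax": 0, "ay": 0, "az": 0, "gripper": 1}, {"x": 0, "y": 0, "z": 0, "ax": 0, "ay": 0, "az": 0, "gripper": 1}]'

```text
clock: 4.55
position: [0.4458, 0.2062, 0.0261]
ee_rot: [0.757, 0.654, 0.0, 0.0]
ft_force: [-0.6, -0.2, -0.5]
grip_width: 0.297
grasp_force: 0.0
```

Request:
apply_moves --rows '[{"x": 0, "y": 0, "z": 0, "ax": 0, "ay": 0, "az": 0, "gripper": 1}, {"x": 0, "y": 0, "z": 0, "ax": 0, "ay": 0, "az": 0, "gripper": 1}, {"x": 0, "y": 0, "z": 0, "ax": 0, "ay": 0, "az": 0, "gripper": 1}, {"x": 0, "y": 0, "z": 0, "ax": 0, "ay": 0, "az": 0, "gripper": 1}, {"x": 0, "y": 0, "z": 0, "ax": 0, "ay": 0, "az": 0, "gripper": 1}]'

```text
clock: 4.97
position: [0.4459, 0.2063, 0.0261]
ee_rot: [0.757, 0.654, 0.0, 0.0]
ft_force: [0.6, -0.9, 6.6]
grip_width: 0.157
grasp_force: 50.0
```

Run:
```python
from h import *
plan(.4467,.2063,.20)
```

```text
pos [0.4459 0.2063 0.0261] head 81.66 tilt 0.04 n 5 row [ 2.000e-02  1.700e-01 -3.478e+01] az -0.00
```

Request:
apply_moves --rows '[{"x": 0, "y": 0, "z": -15, "ax": 0, "ay": 0, "az": 0, "gripper": 1}, {"x": 0, "y": 0, "z": -35, "ax": 0, "ay": 0, "az": 0, "gripper": 1}, {"x": 0, "y": 0, "z": -35, "ax": 0, "ay": 0, "az": 0, "gripper": 1}, {"x": 0, "y": 0, "z": -35, "ax": 0, "ay": 0, "az": 0, "gripper": 1}, {"x": 0, "y": 0, "z": -35, "ax": 0, "ay": 0, "az": 0, "gripper": 1}]'

```text
clock: 5.38
position: [0.4449, 0.2062, 0.1819]
ee_rot: [0.756, 0.654, -0.0, -0.0]
ft_force: [2.3, -0.7, -2.2]
grip_width: 0.151
grasp_force: 49.0
```

Request:
apply_moves --rows '[{"x": 0, "y": 0, "z": -15, "ax": 0, "ay": 0, "az": 0, "gripper": 1}, {"x": 0, "y": 0, "z": 0, "ax": 0, "ay": 0, "az": 0, "gripper": 1}, {"x": 0, "y": 0, "z": 0, "ax": 0, "ay": 0, "az": 0, "gripper": 1}]'

```text
clock: 5.63
position: [0.4457, 0.206, 0.1958]
ee_rot: [0.757, 0.654, 0.0, 0.0]
ft_force: [0.2, -0.3, -1.6]
grip_width: 0.153
grasp_force: 49.3
```

Run:
```python
from h import *
c=cam("wrist"); save(c,"w4.png")
th=np.radians(67); ex=np.array([np.cos(th),np.sin(th)])
T=np.array([.4446,-.2003])+.0012*ex; print(T)
plan(T[0],T[1],.20,67)
```

```text
[ 0.44506888 -0.19919539]
pos [0.4452 0.2058 0.1947] head 81.65 tilt 0.08 n 11 row [-35.66   9.55  -0.45] az 1.33
```

View pics/w4.png

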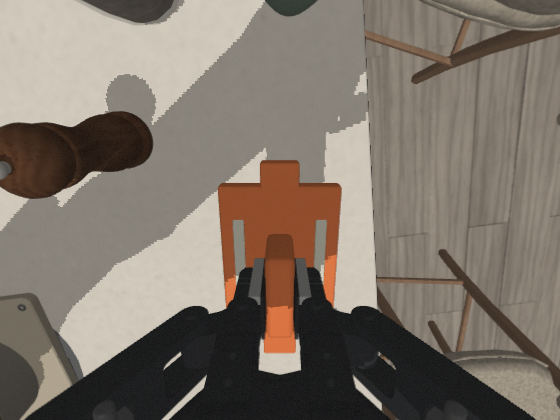

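The cover is held by its fin, with one ear tip at (279,161) and the other at (280,353). The plate looks square to the tool. Next I carry it over the slicer.

Request:
apply_moves --rows '[{"x": -35.7, "y": 9.5, "z": -0.5, "ax": 0, "ay": 0, "az": 1.33, "gripper": 1}, {"x": -35.7, "y": 9.5, "z": -0.5, "ax": 0, "ay": 0, "az": 1.33, "gripper": 1}, {"x": -35.7, "y": 9.5, "z": -0.5, "ax": 0, "ay": 0, "az": 1.33, "gripper": 1}, {"x": -35.7, "y": 9.5, "z": -0.5, "ax": 0, "ay": 0, "az": 1.33, "gripper": 1}, {"x": -35.7, "y": 9.5, "z": -0.5, "ax": 0, "ay": 0, "az": 1.33, "gripper": 1}]'

```text
clock: 6.1
position: [0.457, 0.0202, 0.1965]
ee_rot: [0.794, 0.608, -0.001, -0.001]
ft_force: [1.1, 0.4, -0.8]
grip_width: 0.152
grasp_force: 49.2
```

Request:
apply_moves --rows '[{"x": -35.7, "y": 9.5, "z": -0.5, "ax": 0, "ay": 0, "az": 1.33, "gripper": 1}, {"x": -35.7, "y": 9.5, "z": -0.5, "ax": 0, "ay": 0, "az": 1.33, "gripper": 1}, {"x": -35.7, "y": 9.5, "z": -0.5, "ax": 0, "ay": 0, "az": 1.33, "gripper": 1}, {"x": -35.7, "y": 9.5, "z": -0.5, "ax": 0, "ay": 0, "az": 1.33, "gripper": 1}, {"x": -35.7, "y": 9.5, "z": -0.5, "ax": 0, "ay": 0, "az": 1.33, "gripper": 1}]'

```text
clock: 6.52
position: [0.448, -0.1639, 0.1988]
ee_rot: [0.828, 0.561, -0.001, -0.001]
ft_force: [0.9, -0.2, -0.8]
grip_width: 0.152
grasp_force: 49.2
```

Request:
apply_moves --rows '[{"x": -35.7, "y": 9.5, "z": 0, "ax": 0, "ay": 0, "az": 1.33, "gripper": 1}, {"x": 0, "y": 0, "z": 0, "ax": 0, "ay": 0, "az": 0, "gripper": 1}, {"x": 0, "y": 0, "z": 0, "ax": 0, "ay": 0, "az": 0, "gripper": 1}, {"x": 0, "y": 0, "z": 0, "ax": 0, "ay": 0, "az": 0, "gripper": 1}, {"x": 0, "y": 0, "z": 0, "ax": 0, "ay": 0, "az": 0, "gripper": 1}]'

```text
clock: 6.93
position: [0.4449, -0.1977, 0.1998]
ee_rot: [0.833, 0.553, -0.0, -0.001]
ft_force: [1.0, 0.5, -1.6]
grip_width: 0.155
grasp_force: 49.2
```

```bash
cat >> h.py <<'E'
def ear(c):
    "cover centre (xy) from near-ear tip seen by the wrist camera"
    o=get_obs(); Q=R.from_quat(o["ee_rot"]).as_matrix(); p=np.array(o["position"])
    hsv=cv2.cvtColor(c["color"],cv2.COLOR_RGB2HSV); m=cv2.inRange(hsv,(2,150,40),(18,255,255))
    n,l,s,_=cv2.connectedComponentsWithStats(m); i=1+np.argmax(s[1:,4]); x,y,w,h=s[i,:4]
    rows=[np.nonzero(l[k]==i)[0] for k in range(y,y+h)]
    er=[(k+y,r.min()-.5,r.max()+.5) for k,r in enumerate(rows[4:18],4) if np.ptp(r)<60]
    u=np.mean([(a+b)/2 for _,a,b in er]); z=p[2]-.016
    W=px2w(c,[[u,y-.5],[u,y+10]],z); rel=(W-p)@Q
    print("ear tip px",u,y,"ear w px",np.mean([b-a for _,a,b in er]),"tip rel tool mm",rel[0]*1000)
E
python3 - <<'E'
from h import *
c=cam("wrist"); ear(c)
plan(.4451,-.1992,.20,67)
c=cam("top"); save(c,"top2.png")
E
```

```text
ear tip px 279.0357142857143 160 ear w px 38.92857142857143 tip rel tool mm [60.396928   -0.39530393 16.01542188]
pos [ 0.4451 -0.1976  0.2001] head 67.16 tilt 0.07 n 1 row [-1.42  0.64  0.12] az 0.16
```

Request:
apply_moves --rows '[{"x": -2, "y": 0.6, "z": 25, "ax": 0, "ay": 0, "az": 0.1, "gripper": 1}, {"x": 0, "y": 0, "z": 25, "ax": 0, "ay": 0, "az": 0, "gripper": 1}, {"x": 0, "y": 0, "z": 16, "ax": 0, "ay": 0, "az": 0, "gripper": 1}, {"x": 0, "y": 0, "z": 0, "ax": 0, "ay": 0, "az": 0, "gripper": 1}, {"x": 0, "y": 0, "z": 0, "ax": 0, "ay": 0, "az": 0, "gripper": 1}]'

```text
clock: 7.45
position: [0.4447, -0.2003, 0.1347]
ee_rot: [0.834, 0.552, -0.0, -0.001]
ft_force: [0.4, 0.1, -0.7]
grip_width: 0.155
grasp_force: 49.1
```

Run:
```python
from h import *
c=cam("wrist"); ear(c); 
plan(.4448,-.1999,.132,67)
cr=c["color"][110:260,190:370]; cr=cv2.resize(cr,None,fx=4,fy=4,interpolation=cv2.INTER_CUBIC)
cv2.imwrite("pics/crop5.png",cv2.cvtColor(cr,cv2.COLOR_RGB2BGR))
```

```text
ear tip px 279.0 160 ear w px 39.0 tip rel tool mm [60.65015127 -1.07388352 16.00372581]
pos [ 0.4453 -0.2007  0.1356] head 66.99 tilt 0.04 n 1 row [ 0.55 -0.8   3.63] az -0.01
```

View pics/crop5.png

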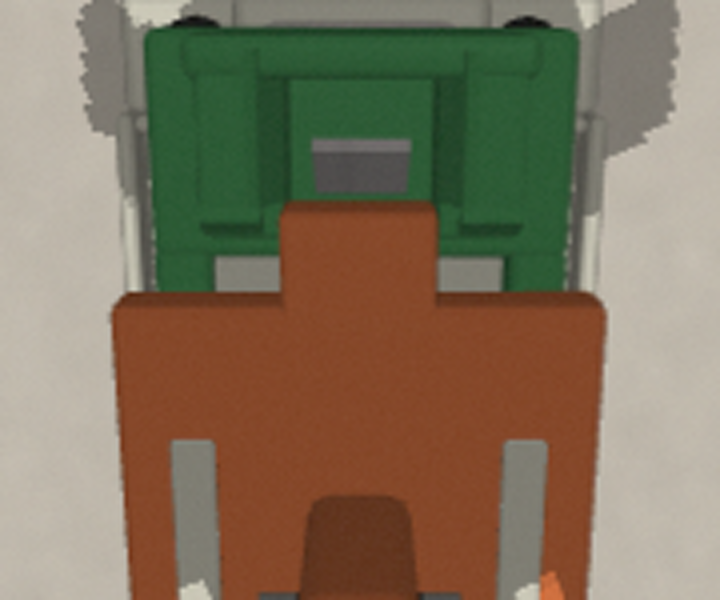

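The crop shows the ear centred at about u=358 and its tip at v=203. The slot, clip and tower are centred at about u=362, with the tower's rear edge at v≈38. I'll work out the relative offset in mm.

Run:
```python
from h import *
c=cam("wrist"); print(c["cx"],c["cy"])
f=lambda x,y,z: px2w(c,[[190+x/4-.4,110+y/4-.4]],z)[0]
th=np.radians(67); Y=np.array([np.cos(th),np.sin(th),0]); X=np.array([np.sin(th),-np.cos(th),0]); O=np.array([.4446,-.2003,0])
zt=get_obs()["position"][2]
for n,p in dict(eartip=(358.5,207,zt-.016),earbase=(359,305,zt-.016),fintop=(358,497,zt+.014),clip=(361.5,165,.084),clip2=(361.5,165,.088),tower=(362,38,.097),slotL=(262,100,.09),slotR=(463,100,.09),barL=(214,275,.068),barR=(502,275,.068),plateL=(114,300,zt-.016),plateR=(604,300,zt-.016)).items():
    w=f(*p)-O; print(n,"x %.1f y %.1f"%(w@X*1000,w@Y*1000))
plan(.4446,-.2003,.132,67)
```

```text
279.3299482412749 211.41894740760102
eartip x 0.7 y 59.4
earbase x 0.8 y 46.9
fintop x 0.7 y 33.3
clip x 1.1 y 59.7
clip2 x 1.1 y 60.2
tower x 1.2 y 78.7
slotL x -13.4 y 69.9
slotR x 15.9 y 69.8
barL x -24.1 y 38.9
barR x 25.2 y 38.9
plateL x -30.5 y 47.6
plateR x 32.0 y 47.6
pos [ 0.4456 -0.201   0.1361] head 66.97 tilt 0.10 n 1 row [ 0.25 -1.25  4.11] az -0.03
```

Request:
apply_moves --rows '[{"x": 0.8, "y": 0.4, "z": 2, "ax": 0, "ay": 0, "az": 0, "gripper": 1}, {"x": 0, "y": 0, "z": 2, "ax": 0, "ay": 0, "az": 0, "gripper": 1}, {"x": 0, "y": 0, "z": 2, "ax": 0, "ay": 0, "az": 0, "gripper": 1}, {"x": 0, "y": 0, "z": 2, "ax": 0, "ay": 0, "az": 0, "gripper": 1}, {"x": 0, "y": 0, "z": 0, "ax": 0, "ay": 0, "az": 0, "gripper": 1}]'

```text
clock: 7.97
position: [0.4453, -0.2005, 0.1265]
ee_rot: [0.834, 0.551, -0.0, -0.0]
ft_force: [-0.5, 0.7, -1.9]
grip_width: 0.154
grasp_force: 49.1
```

Request:
apply_moves --rows '[{"x": 0, "y": 0, "z": 2, "ax": 0, "ay": 0, "az": 0, "gripper": 1}, {"x": 0, "y": 0, "z": 2, "ax": 0, "ay": 0, "az": 0, "gripper": 1}, {"x": 0, "y": 0, "z": 0, "ax": 0, "ay": 0, "az": 0, "gripper": 1}]'

```text
clock: 8.22
position: [0.4453, -0.2005, 0.1224]
ee_rot: [0.834, 0.551, -0.0, -0.0]
ft_force: [-0.3, -0.0, -1.9]
grip_width: 0.156
grasp_force: 49.1
```

Request:
apply_moves --rows '[{"x": 0, "y": 0, "z": 2, "ax": 0, "ay": 0, "az": 0, "gripper": 1}, {"x": 0, "y": 0, "z": 1, "ax": 0, "ay": 0, "az": 0, "gripper": 1}, {"x": 0, "y": 0, "z": 0, "ax": 0, "ay": 0, "az": 0, "gripper": 1}]'

```text
clock: 8.47
position: [0.4454, -0.2005, 0.1196]
ee_rot: [0.834, 0.551, -0.0, -0.0]
ft_force: [-0.8, -0.7, -0.9]
grip_width: 0.156
grasp_force: 49.1
```

Request:
apply_moves --rows '[{"x": 0, "y": 0, "z": 1, "ax": 0, "ay": 0, "az": 0, "gripper": 1}, {"x": 0, "y": 0, "z": 1, "ax": 0, "ay": 0, "az": 0, "gripper": 1}, {"x": 0, "y": 0, "z": 0, "ax": 0, "ay": 0, "az": 0, "gripper": 1}]'

```text
clock: 8.72
position: [0.4454, -0.2005, 0.1177]
ee_rot: [0.834, 0.551, -0.0, -0.0]
ft_force: [0.3, -0.9, -1.9]
grip_width: 0.156
grasp_force: 49.2
```

Request:
apply_moves --rows '[{"x": 0, "y": 0, "z": 1, "ax": 0, "ay": 0, "az": 0, "gripper": 1}, {"x": 0, "y": 0, "z": 1, "ax": 0, "ay": 0, "az": 0, "gripper": 1}, {"x": 0, "y": 0, "z": 0, "ax": 0, "ay": 0, "az": 0, "gripper": 1}]'

```text
clock: 8.97
position: [0.4458, -0.2004, 0.1159]
ee_rot: [0.834, 0.552, 0.0, 0.0]
ft_force: [0.2, 1.0, -0.1]
grip_width: 0.158
grasp_force: 49.4
```

Request:
apply_moves --rows '[{"x": 0, "y": 0, "z": 1, "ax": 0, "ay": 0, "az": 0, "gripper": 1}, {"x": 0, "y": 0, "z": 1, "ax": 0, "ay": 0, "az": 0, "gripper": 1}, {"x": 0, "y": 0, "z": 0, "ax": 0, "ay": 0, "az": 0, "gripper": 1}]'

```text
clock: 9.22
position: [0.4457, -0.2004, 0.1138]
ee_rot: [0.834, 0.552, 0.0, 0.0]
ft_force: [0.7, 0.9, 0.3]
grip_width: 0.151
grasp_force: 49.5
```

Request:
apply_moves --rows '[{"x": 0, "y": 0, "z": 1, "ax": 0, "ay": 0, "az": 0, "gripper": 1}, {"x": 0, "y": 0, "z": 1, "ax": 0, "ay": 0, "az": 0, "gripper": 1}, {"x": 0, "y": 0, "z": 0, "ax": 0, "ay": 0, "az": 0, "gripper": 1}]'

```text
clock: 9.47
position: [0.4457, -0.2007, 0.112]
ee_rot: [0.834, 0.551, 0.0, 0.0]
ft_force: [1.4, 0.6, 2.7]
grip_width: 0.154
grasp_force: 49.9
```

Request:
apply_moves --rows '[{"x": 0, "y": 0, "z": 1, "ax": 0, "ay": 0, "az": 0, "gripper": 1}, {"x": 0, "y": 0, "z": 1, "ax": 0, "ay": 0, "az": 0, "gripper": 1}, {"x": 0, "y": 0, "z": 0, "ax": 0, "ay": 0, "az": 0, "gripper": 1}]'

```text
clock: 9.72
position: [0.4458, -0.2007, 0.11]
ee_rot: [0.834, 0.551, 0.0, 0.0]
ft_force: [1.5, 0.4, 3.9]
grip_width: 0.155
grasp_force: 50.1
```

Request:
apply_moves --rows '[{"x": 0, "y": 0, "z": 1, "ax": 0, "ay": 0, "az": 0, "gripper": 1}, {"x": 0, "y": 0, "z": 1, "ax": 0, "ay": 0, "az": 0, "gripper": 1}, {"x": 0, "y": 0, "z": 0, "ax": 0, "ay": 0, "az": 0, "gripper": 1}]'

```text
clock: 9.97
position: [0.4459, -0.2008, 0.1082]
ee_rot: [0.834, 0.551, 0.0, 0.001]
ft_force: [0.4, 0.8, 5.6]
grip_width: 0.156
grasp_force: 50.3
```

Request:
apply_moves --rows '[{"x": 0, "y": 0, "z": 1, "ax": 0, "ay": 0, "az": 0, "gripper": 1}, {"x": 0, "y": 0, "z": 1, "ax": 0, "ay": 0, "az": 0, "gripper": 1}, {"x": 0, "y": 0, "z": 0, "ax": 0, "ay": 0, "az": 0, "gripper": 1}]'

```text
clock: 10.22
position: [0.446, -0.2007, 0.1065]
ee_rot: [0.834, 0.551, 0.0, 0.001]
ft_force: [0.4, 2.4, 7.5]
grip_width: 0.153
grasp_force: 50.6
```

Request:
apply_moves --rows '[{"x": 0, "y": 0, "z": 1, "ax": 0, "ay": 0, "az": 0, "gripper": 1}, {"x": 0, "y": 0, "z": 1, "ax": 0, "ay": 0, "az": 0, "gripper": 1}, {"x": 0, "y": 0, "z": 0, "ax": 0, "ay": 0, "az": 0, "gripper": 1}]'

```text
clock: 10.47
position: [0.4457, -0.2006, 0.1037]
ee_rot: [0.834, 0.551, 0.0, 0.0]
ft_force: [2.2, -0.2, 1.3]
grip_width: 0.148
grasp_force: 49.6
```

Request:
apply_moves --rows '[{"x": 0, "y": 0, "z": 1, "ax": 0, "ay": 0, "az": 0, "gripper": 1}, {"x": 0, "y": 0, "z": 0, "ax": 0, "ay": 0, "az": 0, "gripper": 1}]'

```text
clock: 10.63
position: [0.4455, -0.2006, 0.1026]
ee_rot: [0.834, 0.551, 0.0, 0.0]
ft_force: [2.4, 1.2, 0.5]
grip_width: 0.149
grasp_force: 49.5
```

Request:
apply_moves --rows '[{"x": 0, "y": 0, "z": 1, "ax": 0, "ay": 0, "az": 0, "gripper": 1}, {"x": 0, "y": 0, "z": 1, "ax": 0, "ay": 0, "az": 0, "gripper": 1}, {"x": 0, "y": 0, "z": 0, "ax": 0, "ay": 0, "az": 0, "gripper": 1}]'

```text
clock: 10.88
position: [0.4453, -0.2005, 0.1005]
ee_rot: [0.834, 0.551, -0.0, -0.0]
ft_force: [2.1, -0.2, 0.2]
grip_width: 0.154
grasp_force: 49.5
```

Request:
apply_moves --rows '[{"x": 0, "y": 0, "z": 1, "ax": 0, "ay": 0, "az": 0, "gripper": 1}, {"x": 0, "y": 0, "z": 1, "ax": 0, "ay": 0, "az": 0, "gripper": 1}, {"x": 0, "y": 0, "z": 0, "ax": 0, "ay": 0, "az": 0, "gripper": 1}]'

```text
clock: 11.13
position: [0.4454, -0.2005, 0.0986]
ee_rot: [0.834, 0.551, -0.0, -0.0]
ft_force: [1.9, 0.6, -0.7]
grip_width: 0.155
grasp_force: 49.6
```

Request:
apply_moves --rows '[{"x": 0, "y": 0, "z": 1, "ax": 0, "ay": 0, "az": 0, "gripper": 1}, {"x": 0, "y": 0, "z": 0, "ax": 0, "ay": 0, "az": 0, "gripper": 1}]'

```text
clock: 11.3
position: [0.4454, -0.2005, 0.0976]
ee_rot: [0.834, 0.551, -0.0, -0.0]
ft_force: [1.3, 0.4, 0.9]
grip_width: 0.151
grasp_force: 49.6
```

Request:
apply_moves --rows '[{"x": 0, "y": 0, "z": 1, "ax": 0, "ay": 0, "az": 0, "gripper": 1}, {"x": 0, "y": 0, "z": 0, "ax": 0, "ay": 0, "az": 0, "gripper": 1}]'

```text
clock: 11.47
position: [0.4454, -0.2005, 0.0965]
ee_rot: [0.834, 0.551, -0.0, -0.0]
ft_force: [2.1, -0.3, -1.8]
grip_width: 0.155
grasp_force: 49.3
```

Request:
apply_moves --rows '[{"x": 0, "y": 0, "z": 1, "ax": 0, "ay": 0, "az": 0, "gripper": 1}, {"x": 0, "y": 0, "z": 0, "ax": 0, "ay": 0, "az": 0, "gripper": 1}]'

```text
clock: 11.63
position: [0.4446, -0.2004, 0.0949]
ee_rot: [0.834, 0.551, -0.001, -0.001]
ft_force: [0.7, -1.7, -6.3]
grip_width: 0.15
grasp_force: 49.8
```

Request:
apply_moves --rows '[{"x": 0, "y": 0, "z": 1, "ax": 0, "ay": 0, "az": 0, "gripper": 1}, {"x": 0, "y": 0, "z": 0, "ax": 0, "ay": 0, "az": 0, "gripper": 1}]'

```text
clock: 11.8
position: [0.4448, -0.2005, 0.0946]
ee_rot: [0.834, 0.551, -0.001, -0.001]
ft_force: [-2.0, 1.2, -0.7]
grip_width: 0.149
grasp_force: 50.4
```

The force dropped to -6 N, so the clips have snapped in. I press on in small steps until the seat pushes back.

Request:
apply_moves --rows '[{"x": 0, "y": 0, "z": 0.6, "ax": 0, "ay": 0, "az": 0, "gripper": 1}, {"x": 0, "y": 0, "z": 0, "ax": 0, "ay": 0, "az": 0, "gripper": 1}]'

```text
clock: 11.97
position: [0.4449, -0.2005, 0.0945]
ee_rot: [0.834, 0.551, -0.001, -0.0]
ft_force: [-6.1, 2.4, 8.2]
grip_width: 0.15
grasp_force: 51.6
```

Request:
apply_moves --rows '[{"x": 0, "y": 0, "z": 0.6, "ax": 0, "ay": 0, "az": 0, "gripper": 1}, {"x": 0, "y": 0, "z": 0, "ax": 0, "ay": 0, "az": 0, "gripper": 1}]'

```text
clock: 12.13
position: [0.4449, -0.2005, 0.0945]
ee_rot: [0.834, 0.551, -0.001, -0.0]
ft_force: [-9.6, 4.4, 14.9]
grip_width: 0.153
grasp_force: 52.8
```

Request:
apply_moves --rows '[{"x": 0, "y": -0.7, "z": 0.2, "ax": 0, "ay": 0, "az": 0, "gripper": 1}, {"x": 0, "y": 0, "z": 0, "ax": 0, "ay": 0, "az": 0, "gripper": 1}]'

```text
clock: 12.3
position: [0.4449, -0.2005, 0.0945]
ee_rot: [0.834, 0.551, -0.0, 0.0]
ft_force: [-5.7, 2.5, 12.1]
grip_width: 0.153
grasp_force: 52.5
```

Run:
```python
from h import *
o=get_obs(); print(o["ft_force"],o["torque"],o["position"],R.from_quat(o["ee_rot"]).as_matrix()[:,2]); ear(cam("wrist"))
```

```text
[-5.65891206  2.51429115 12.05997087] [ 0.60977732  1.3091794  -0.11871697] [ 0.44486851 -0.20048716  0.09448811] [ 4.22993516e-05 -8.44124883e-04 -9.99999643e-01]
ear tip px 279.07142857142856 161 ear w px 39.142857142857146 tip rel tool mm [59.88158616 -0.23153773 15.95533792]
```

Request:
apply_moves --rows '[{"x": 0, "y": -0.9, "z": 0.5, "ax": 0, "ay": 0, "az": 0, "gripper": 1}, {"x": 0, "y": 0, "z": 0, "ax": 0, "ay": 0, "az": 0, "gripper": 1}, {"x": 0, "y": 0, "z": 0, "ax": 0, "ay": 0, "az": 0, "gripper": 1}]'

```text
clock: 12.6
position: [0.4448, -0.2005, 0.0945]
ee_rot: [0.834, 0.551, 0.0, 0.001]
ft_force: [-4.5, 1.8, 13.6]
grip_width: 0.15
grasp_force: 52.7
```

Request:
apply_moves --rows '[{"x": 0, "y": 0, "z": -0.9, "ax": 0, "ay": 0, "az": 0, "gripper": 1}, {"x": 0, "y": 0, "z": 0, "ax": 0, "ay": 0, "az": 0, "gripper": 0}, {"x": 0, "y": 0, "z": 0, "ax": 0, "ay": 0, "az": 0, "gripper": 0}, {"x": 0, "y": 0, "z": 0, "ax": 0, "ay": 0, "az": 0, "gripper": 0}, {"x": 0, "y": 0, "z": 0, "ax": 0, "ay": 0, "az": 0, "gripper": 0}]'

```text
clock: 13.02
position: [0.4439, -0.1999, 0.0937]
ee_rot: [0.834, 0.551, -0.0, -0.0]
ft_force: [-0.8, 0.4, 0.5]
grip_width: 0.717
grasp_force: 0.0
```

Request:
apply_moves --rows '[{"x": 0, "y": 0, "z": 0, "ax": 0, "ay": 0, "az": 0, "gripper": 0}, {"x": 0, "y": 0, "z": 0, "ax": 0, "ay": 0, "az": 0, "gripper": 0}, {"x": 0, "y": 0, "z": 0, "ax": 0, "ay": 0, "az": 0, "gripper": 0}]'

```text
clock: 13.27
position: [0.444, -0.1999, 0.0938]
ee_rot: [0.834, 0.551, -0.0, 0.0]
ft_force: [0.0, -0.4, 0.3]
grip_width: 0.997
grasp_force: 0.0
```

Released cleanly. I'll rise straight up about 150 mm and check.

Request:
apply_moves --rows '[{"x": 0, "y": 0, "z": -20, "ax": 0, "ay": 0, "az": 0, "gripper": 0}, {"x": 0, "y": 0, "z": -38, "ax": 0, "ay": 0, "az": 0, "gripper": 0}, {"x": 0, "y": 0, "z": -38, "ax": 0, "ay": 0, "az": 0, "gripper": 0}, {"x": 0, "y": 0, "z": -38, "ax": 0, "ay": 0, "az": 0, "gripper": 0}, {"x": 0, "y": 0, "z": -38, "ax": 0, "ay": 0, "az": 0, "gripper": 0}]'

```text
clock: 13.68
position: [0.4437, -0.1996, 0.2678]
ee_rot: [0.834, 0.552, -0.0, 0.0]
ft_force: [0.4, -0.8, -0.0]
grip_width: 1.003
grasp_force: 0.0
```

Request:
apply_moves --rows '[{"x": 0, "y": 0, "z": 0, "ax": 0, "ay": 0, "az": 0, "gripper": 0}, {"x": 0, "y": 0, "z": 0, "ax": 0, "ay": 0, "az": 0, "gripper": 0}, {"x": 0, "y": 0, "z": 0, "ax": 0, "ay": 0, "az": 0, "gripper": 0}]'

```text
clock: 13.93
position: [0.4438, -0.1999, 0.2654]
ee_rot: [0.834, 0.551, -0.0, -0.0]
ft_force: [0.2, 0.4, -1.7]
grip_width: 0.997
grasp_force: 0.0
```

Run:
```python
from h import *
c=cam("wrist"); i=c["color"][100:320,200:380]
cv2.imwrite("pics/crop6.png",cv2.cvtColor(cv2.resize(i,None,fx=2.7,fy=2.7,interpolation=cv2.INTER_CUBIC),cv2.COLOR_RGB2BGR))
hsv=cv2.cvtColor(c["color"],cv2.COLOR_RGB2HSV)
m=cv2.inRange(hsv,(2,150,40),(18,255,255)); v,u=np.nonzero(m); P=px2w(c,np.c_[u,v],.078)[:,:2]
print(cv2.minAreaRect(P.astype(np.float32)*1000))
```

```text
((443.7007751464844, -201.29995727539062), (119.8237533569336, 63.58025360107422), 67.08355712890625)
```

View pics/crop6.png

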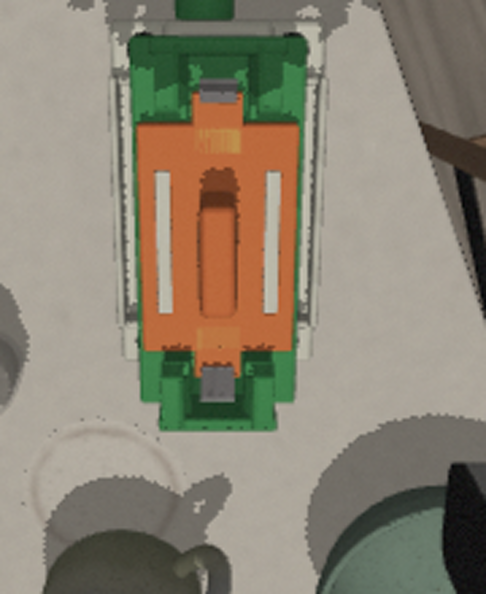

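The cover sits square in the head, with both ears under the steel clips at (220,92) and (217,383). It measures 119.8 x 63.6 mm at the seated height, and its yaw and centre match the slicer's. Handing in.

```bash
python3 -c "
from workcell import *
print(hand_in())"
```

```text
the job is handed in; nothing more can be done
None
```

The cover is seated in the slicer head with both clips snapped in over its ears. The highest force I read while pressing was about 18 N, the cover is released, and the job is handed in; no verdict came back.

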